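# Refit and bolt the filter cover of a bench extraction unit

## Robot

A 6-joint arm with a two-finger parallel gripper is mounted at the origin on the work surface. World frame = base frame: x ahead of the robot, y to its left, z up, the work surface at z = 0. Lengths are in m, angles in rad, forces in N, time in s.
With the tool pointing down it reaches from about 0.425 to 0.95 m from the base axis. Payload 3.5 kg.
Tool frame: the origin (TCP) lies midway between the tips of the shut fingers; the grasp point (between the pads) lies 19 mm behind it; z points along the fingers, y is the line along which they close (so a half turn about z gives the same grasp; the last joint's range is limited). The gripper opens to 85 mm and grips with 20 to 120 N. Pads are 22 mm wide; open, the fingers measure 114 mm over their backs; the gripper's body (76 mm by 85 mm) begins 54 mm behind the grasp point. The pads swing forward as they close: fully open they stand 13 mm farther back than shut.
Start: joints at [1.136, 0.286, 1.577, -0, 1.279, -0.15], TCP at [0.19, 0.648, 0.231] pointing down, gripper open.
Joint ranges: [-2.77, 2.77], [-0.9, 2.22], [0.21, 2.48], [-1.53, 4.67], [0.24, 2.81], [-2.84, 2.84]. Speed limits (rad/s): [2.79, 2.79, 3.14, 3.14, 3.14, 3.14].

## Interface

Orientations are given as a unit quaternion [x, y, z, w].
In Python, from plant import ctrl gives the robot as it stands. The module is installed in compiled form; this text tells all that it offers.
- The arm moves only by the shell command python3 -m inch 'ROWS' [FORCE]. ROWS is JSON, a list of rows, each a list of 5 numbers: the closure, from 0 (fully open) to 1 (shut), then the shift along the tool's x, y, z in m, then the turn about the tool's z in degrees. A call has 1 to 5 rows; each row is the pose to reach, as a shift and turn from the pose commanded when the call began, along the tool's axes at that moment; what a row does not reach only later rows make up. A row lasts 1/12 s, in which the tool goes at most 41.7 mm and 7.16 degrees, less where a joint would pass 70% of its speed; a pose out of reach is approached as far as the arm can. A call with a gripper value outside its range is refused whole. The fingers move at their own pace and stop on an object; FORCE is the grip in N (left out, the last holds). Time passes only in rows, so rows that repeat a pose let the fingers close. It gives the time, the measured TCP pose, the force, the opening and the grip force at its end, in the units of the state.
- ctrl.get_state(): the state, without advancing time (a new reading comes with each control period).
- ctrl.read_camera(name): name is "side" or "top"; returns a dict with "pixels" (384x512x3 uint8, red, green, blue), "depth" (384x512 float32, m along the optical axis (not along the pixel's ray), 0 where there is no reading), "fx", "fy", "cx", "cy" (pixels), "xyz" and "rotation" of the camera in the world. Camera axes: x right, y down, z forward; pixel columns grow to the right and rows downward; lengths in m; the calibration is good to about 2 mm. A picture is of the moment at which its call begins.
- ctrl.sign_off(): hands the job in; it is judged then, once.
Trained networks look in a picture, given as the dict that the camera call returned (one of the last four; its "shot" number tells which), for a name from the list of things; names that differ only in an ending like _2 or _b are one class to them, and where a whole thing is asked for, a point or a joint stands for the part that bears it (a point fixed in the world has none). Each returns a list of dicts, best first, with "score" (0 to 1); they miss things now and then, are a little off and sometimes report something else, mostly with a low value. They report only what shows in the picture. A call takes as long as a camera call.
- ctrl.spot_in(query, picture): "at" ([column, row] in pixels, amid what is visible of it).
- ctrl.tip_of(query, picture): "at" ([column, row] in pixels: a listed point, or the origin of a listed thing).
The state is a dict: "time": time; "qpos": joint angles; "dq": joint speeds; "joint_efforts": joint torques, N m; "eef_pos": TCP position; "tcp_rot": TCP orientation; "contact_force": force on the tool from outside, world axes, zero at the start; "wrist_torque": the same for the moment, N m; "opening": opening from 0.0 (shut) to 1.0 (fully open); "finger_force": force on a finger pad.
Only numpy, scipy, OpenCV 4.12 (cv2) and the standard library are available. Lean on these libraries where they do the work, as an engineer would, in place of code of your own. Each camera call takes 0.05 s, during which the arm holds its last target. There are 200 camera calls.

## Task

The filter cover of the bench extraction unit is off: it lies outer face down on its handle in front of the filter opening, with its lower edge on the unit's sill. Tip it up so that it stands upright on that edge, flat against the unit over the opening, then slide the barrel bolt on the unit fully home through the staple on the cover. Leave the other things on the bench where they are.

Things in the scene. Friction and masses are not known exactly. Their poses are not given: they have to be found in the camera images.
- unit: White box fixed on the bench, 330 mm wide (y -115 to +215), 140 deep, 168 high, round exhaust cap on top. Origin on the plane of its flat front, at bench level below the middle of the filter opening (124 mm wide, 26 to 118 mm up). x points into the unit (the front looks to -x, to the robot), y left as the robot sees it, z up. In front its base plate makes a sill 12 mm high, out to x = -50 mm.
- seat (a point): Point on the sill where the middle of the cover's lower edge belongs: 9 mm in front of the unit's front face, 12 mm above the bench, below the middle of the opening. Axes as the unit's. Two cheeks on the sill (inner faces 78 mm either side, 16 mm above the sill, from 4 to 49 mm in front of the face) keep the cover centred.
- cover: Loose filter cover, white flat panel 150 wide (y), 120 high (z), 18 mm thick (outer face x = -9, back x = +9), 0.3 to 0.65 kg. Origin: middle of its lower edge face. In place its axes are parallel to the unit's. At the start its z points to the robot, sloping up 16 degrees: it lies outer face down on its handle, lower edge on the sill, 4 to 24 mm short of the unit. Upright it stands by itself.
- top_edge (a point): Middle of the cover's upper edge face (half-way through the thickness), 120 mm from the lower edge. At the start this is the free, raised edge nearest the robot; its underside hangs about 45 mm above the bench, with room for fingers below it.
- cover_handle (a point): Middle of the cover's bar handle: round, 10 mm thick, 80 mm long along the cover's width, centre line 30 mm off the outer face and 80 mm up from the lower edge (40 mm below the upper edge); 25 mm are free between bar and face.
- staple (a point): Middle of the staple (keeper) on the cover's outer face: steel U-bracket 14 mm wide along y, 26 mm deep, with a passage 22 mm (off the face) by 21 mm (up and down) for the bolt. It sits 64 mm to the +y side of the cover's middle, 88 mm up from the lower edge.
- bolt (a joint): Barrel bolt on the unit's front, +y side of the opening, in m: 0 = drawn back, 0.042 = fully home (end stop). It grows as the bolt slides to the unit's -y, across the cover's +y edge. Starts at 0 to 0.006. Rubs with about 2 N, stays where left. Steel bar 10 mm thick, level, 100 mm above the bench, 28 mm in front of the face; it enters the staple only if the cover stands against the face.
- bolt_knob (a point): Middle of the knob on the bolt's stud: 17 mm across, 13 mm long, 65 mm in front of the unit's face, 100 mm above the bench. The stud (11 mm thick) stands out level from the bar to the unit's -x. The bolt's rear strap, 15 mm to the +y side of the stud when the bolt is drawn back, reaches only 38 mm off the face, so the knob is free all round.
- jar: Bystander: small glass jar with a red cap, 42 mm across, 62 mm high, beside the cover's -y side. Origin at the middle of its underside.
- screwdriver: Bystander: screwdriver 140 mm long lying on the bench in front of the unit's bolt side, x along it.
- old_filter: Bystander: used pleated filter in a cardboard frame, 105 x 130 x 22 mm, lying flat. Origin at the middle of its underside.
- parts_tray: Bystander: green parts tray with small wheels, 100 x 170 x 15 mm, on the robot's left. Origin at the middle of its underside.
- blower: Bystander: black rubber dust blower standing nozzle up, 62 mm across, 105 mm high, on the robot's right. Origin at the middle of its underside.
- cases: Bystander: closed flat plastic case, 112 x 172 x 32 mm, lying on the robot's left. Origin at the middle of its underside.
- loupe: Bystander: black eye loupe, 34 mm across, 32 mm high, on the robot's right. Origin at the middle of its underside.
- brush: Bystander: bench brush 150 mm long lying on the robot's left, x along it.

How it is judged:
By the outcome, as a careful person would: the job done as asked, in the order asked, and still so for the second after the job is handed in, with the robot touching nothing.
It also fails if it takes over 58 s, if anything falls off the work surface, if the arm or the gripper's body presses on something with over 40 N, if the wrist force passes 120 N, or if a joint passes its speed limit or range.

## Working session

There is one attempt and no reset: what is moved stays moved. The work goes in short steps, Python scripts to look and compute and a shell command to move; the robot and the scene stay as the last step left them, time stands still between calls to the robot, and variables do not carry over. Pictures are saved under pics/ and viewed, at most 10 in all, crops included, and the job is handed in when it is done.

```bash
mkdir -p pics; cat > h.py <<'E'
import numpy as np, cv2
from plant import ctrl
from scipy.spatial.transform import Rotation as R
def rotm(c):
    r=np.array(c["rotation"],float)
    return r if r.shape==(3,3) else R.from_quat(r).as_matrix()
def w(c,at,win=2):
    u,v=at; i,j=int(round(v)),int(round(u))
    d=c["depth"][max(i-win,0):i+win+1,max(j-win,0):j+win+1]; d=d[d>0]
    z=np.median(d) if d.size else np.nan
    return rotm(c)@np.array([(u-c["cx"])/c["fx"]*z,(v-c["cy"])/c["fy"]*z,z])+np.array(c["xyz"])
def proj(c,p):
    q=rotm(c).T@(np.array(p)-np.array(c["xyz"])); return (q[0]/q[2]*c["fx"]+c["cx"],q[1]/q[2]*c["fy"]+c["cy"])
def save(c,n): cv2.imwrite("pics/"+n,c["pixels"][:,:,::-1])
E
python3 - <<'E'
from h import *
np.set_printoptions(precision=3,suppress=True)
ims=[]
for n in("side","top"):
    c=ctrl.read_camera(n); ims.append(c["pixels"][:,:,::-1]); print(n,c["xyz"],rotm(c).round(3).tolist(),c["fx"])
    for q in("unit","seat","cover","top_edge","cover_handle","staple","bolt_knob","jar","screwdriver","old_filter","blower","parts_tray","cases","loupe","brush"):
        for f in (ctrl.tip_of,):
            r=f(q,c)
            if r: print(q,round(r[0]["score"],2),np.round(r[0]["at"]),w(c,r[0]["at"]))
    cv2.imwrite(f"pics/{n}0.png",c["pixels"][:,:,::-1])
s=ctrl.get_state();print(s["time"],s["eef_pos"],s["tcp_rot"])
E
```

```text
side [ 0.195 -1.154  0.981] [[0.975, -0.132, 0.176], [-0.22, -0.598, 0.77], [0.003, -0.79, -0.613]] 401.7425905599503
unit 0.87 [312. 222.] [ 0.624 -0.166  0.017]
seat 0.96 [314. 218.] [ 0.637 -0.153  0.023]
cover 0.62 [309. 219.] [ 0.616 -0.161  0.029]
top_edge 0.62 [279. 220.] [ 0.502 -0.167  0.055]
cover_handle 0.56 [284. 225.] [ 0.512 -0.2    0.059]
staple 0.92 [279. 213.] [ 0.508 -0.138  0.061]
bolt_knob 0.62 [284. 182.] [0.599 0.105 0.006]
jar 0.6 [304. 251.] [ 0.548 -0.304  0.033]
screwdriver 0.48 [247. 196.] [0.429 0.03  0.017]
old_filter 0.66 [274. 291.] [ 0.415 -0.429  0.018]
blower 0.8 [340. 298.] [ 0.588 -0.508  0.036]
parts_tray 0.66 [287. 177.] [0.623 0.138 0.001]
cases 0.92 [271. 140.] [0.616 0.391 0.035]
loupe 0.59 [239. 281.] [ 0.323 -0.367  0.016]
brush 0.66 [205. 159.] [0.305 0.325 0.014]
top [0.242 0.015 1.634] [[-0.008, -0.99, 0.14], [-1.0, 0.008, -0.002], [0.001, -0.14, -0.99]] 476.1428302996565
unit 0.69 [301. 153.] [ 0.621 -0.147  0.012]
seat 0.79 [301. 151.] [ 0.629 -0.147  0.011]
cover 0.82 [303. 153.] [ 0.624 -0.152  0.015]
top_edge 0.66 [308. 186.] [ 0.501 -0.163  0.045]
cover_handle 0.16 [129. 155.] [0.615 0.446 0.031]
staple 0.96 [284. 182.] [ 0.511 -0.083  0.057]
bolt_knob 0.46 [258. 164.] [0.566 0.004 0.097]
jar 0.68 [343. 175.] [ 0.536 -0.283  0.058]
screwdriver 0.44 [244. 205.] [0.443 0.054 0.005]
old_filter 0.96 [379. 209.] [ 0.425 -0.41   0.018]
blower 0.85 [394. 161.] [ 0.584 -0.458  0.052]
parts_tray 0.62 [135. 216.] [0.407 0.425 0.012]
cases 0.79 [134. 153.] [0.624 0.429 0.032]
loupe 0.63 [362. 240.] [ 0.321 -0.346  0.014]
brush 0.74 [166. 247.] [0.301 0.317 0.017]
1.6 [0.19  0.648 0.231] [ 0.142  0.99  -0.    -0.   ]
```

```bash
python3 - <<'E'
from h import *
a=cv2.imread("pics/top0.png")[90:230,200:380]; b=cv2.imread("pics/side0.png")[130:270,220:400]
cv2.imwrite("pics/c0.png",np.vstack([cv2.resize(a,(380,296),interpolation=3),cv2.resize(b,(380,296),interpolation=3)]))
E
```

```text
(no output)
```

View pics/c0.png

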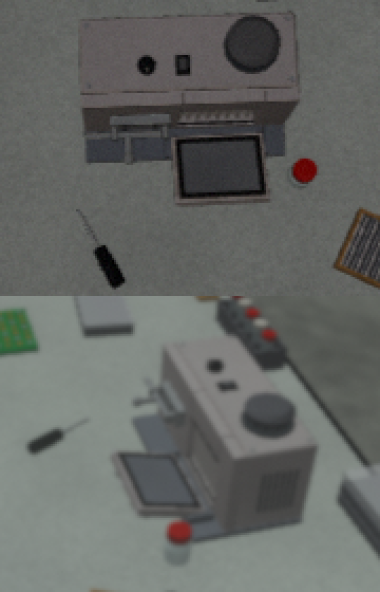

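The picture shows the cover lying in front of the opening (top crop ~220,165), the bolt with its knob to its left (~128,150), the jar at right (305,170) and the screwdriver in front of the bolt. Next I get the yaw of the unit and the cover from depth.

```bash
python3 - <<'E'
from h import *
np.set_printoptions(precision=4,suppress=True)
def cloud(c):
    v,u=np.mgrid[0:384,0:512]; z=c["depth"]
    P=np.stack([(u-c["cx"])/c["fx"]*z,(v-c["cy"])/c["fy"]*z,z],-1)@rotm(c).T+np.array(c["xyz"])
    return P
c=ctrl.read_camera("top");P=cloud(c)
m=(abs(P[...,2]-.168)<.006)&(P[...,0]>.55)&(P[...,0]<.95)&(abs(P[...,1]+.1)<.3)
r=cv2.minAreaRect(P[m][:,:2].astype(np.float32));print(m.sum(),np.median(P[m][:,2]),r,cv2.boxPoints(r))
m=(P[...,2]>.02)&(P[...,2]<.075)&(P[...,0]>.47)&(P[...,0]<.635)&(P[...,1]>-.25)&(P[...,1]<-.065)
Q=P[m]
r=cv2.minAreaRect(Q[:,:2].astype(np.float32));print(m.sum(),r,cv2.boxPoints(r))
A=np.c_[Q[:,:2],np.ones(len(Q))];print(np.linalg.lstsq(A,Q[:,2],rcond=None)[0])
# front face line: bolt points
m=(abs(P[...,2]-.1)<.02)&(P[...,0]>.5)&(P[...,0]<.66)&(abs(P[...,1])<.12)
print(P[m])
E
```

```text
3370 0.16707966046162592 ((0.7017219066619873, -0.09472917020320892), (0.14144015312194824, 0.328622967004776), 1.431754469871521) [[ 0.6269  0.0678]
 [ 0.6351 -0.2608]
 [ 0.7765 -0.2572]
 [ 0.7683  0.0713]]
1547 ((0.5668060779571533, -0.14987702667713165), (0.13690005242824554, 0.1678640991449356), 0.8802508115768433) [[ 0.4971 -0.067 ]
 [ 0.4997 -0.2349]
 [ 0.6365 -0.2327]
 [ 0.634  -0.0649]]
[-0.255  -0.0047  0.1871]
[[ 0.6373 -0.0855  0.1099]
 [ 0.6346 -0.0914  0.1199]
 [ 0.6346 -0.1143  0.1195]
 ...
 [ 0.557   0.0006  0.0963]
 [ 0.5566 -0.0027  0.0979]
 [ 0.5568 -0.006   0.0971]]
```

The unit's yaw is +1.4°, its origin is about (0.632, -0.147), and the cover's free edge is at x≈0.497. The tool stays vertical, so the plan is to push the free edge's lower corner in and up with the half-open fingers. First I move in front of the edge.

```bash
python3 -m inch '[[0.5,-0.034,-0.023,0,-4],[0.5,-0.068,-0.047,0,-9],[0.5,-0.102,-0.07,0,-13],[0.5,-0.136,-0.094,0,-17.8],[0.5,-0.17,-0.117,0,-17.8]]' 40
python3 -m inch '[[0.5,-0.02,-0.036,0,0],[0.5,-0.04,-0.072,0,0],[0.5,-0.06,-0.108,0,0],[0.5,-0.08,-0.144,0,0],[0.5,-0.1,-0.18,0,0]]'
python3 -m inch '[[0.5,-0.01,-0.04,0,0],[0.5,-0.02,-0.08,0,0],[0.5,-0.03,-0.12,0,0],[0.5,-0.04,-0.16,0,0],[0.5,-0.05,-0.2,0,0]]'
python3 -m inch '[[0.5,0,-0.041,0,0],[0.5,0,-0.082,0,0],[0.5,0,-0.123,0,0],[0.5,0,-0.164,0,0],[0.5,0,-0.205,0,0]]'
python3 -c "
from plant import ctrl
s=ctrl.get_state();print(s['time'],s['eef_pos'],s['tcp_rot'],s['contact_force'],s['opening'])"
```

```text
time: 2.07
eef_pos: [0.3206, 0.4862, 0.2315]
tcp_rot: [-0.015, 1.0, 0.0, 0.0]
contact_force: [0.5, 0.2, 0.8]
opening: 0.497
finger_force: 0.0
time: 2.48
eef_pos: [0.4251, 0.3086, 0.2317]
tcp_rot: [-0.013, 1.0, 0.0, 0.0]
contact_force: [1.2, 0.0, 0.1]
opening: 0.501
finger_force: 0.0
time: 2.9
eef_pos: [0.4799, 0.1098, 0.2317]
tcp_rot: [-0.013, 1.0, 0.0, 0.001]
contact_force: [0.2, 0.4, -0.5]
opening: 0.498
finger_force: 0.0
time: 3.32
eef_pos: [0.4847, -0.0952, 0.2318]
tcp_rot: [-0.013, 1.0, -0.0, 0.001]
contact_force: [0.9, 1.0, -0.1]
opening: 0.498
finger_force: 0.0
3.3167 [ 0.48468103 -0.09517691  0.23176065] [-1.28900621e-02  9.99916765e-01 -1.87064734e-04  5.24320025e-04] [ 0.91190893  0.9608483  -0.06699669] 0.4978133555295191
```

```bash
python3 -m inch '[[0.5,0.012,-0.027,0,0],[0.5,0.025,-0.055,0,0],[0.5,0.025,-0.055,0.04,0],[0.5,0.025,-0.055,0.08,0],[0.5,0.025,-0.055,0.12,0]]'
python3 -m inch '[[0.5,0,0,0.035,0],[0.5,0,0,0.065,0],[0.5,0,0,0.087,0],[0.5,0,0,0.087,0]]'
python3 - <<'E'
from h import *
c=ctrl.read_camera("side");a=c["pixels"][150:270,220:400,::-1];cv2.imwrite("pics/s1.png",cv2.resize(a,(780,520),interpolation=2))
E
```

```text
time: 3.73
eef_pos: [0.4619, -0.1501, 0.1113]
tcp_rot: [-0.012, 1.0, -0.001, 0.002]
contact_force: [0.7, -0.1, 0.0]
opening: 0.499
finger_force: 0.0
time: 4.07
eef_pos: [0.4576, -0.1468, 0.0196]
tcp_rot: [-0.013, 1.0, 0.003, -0.004]
contact_force: [-0.0, 0.7, 0.5]
opening: 0.501
finger_force: 0.0
```

View pics/s1.png

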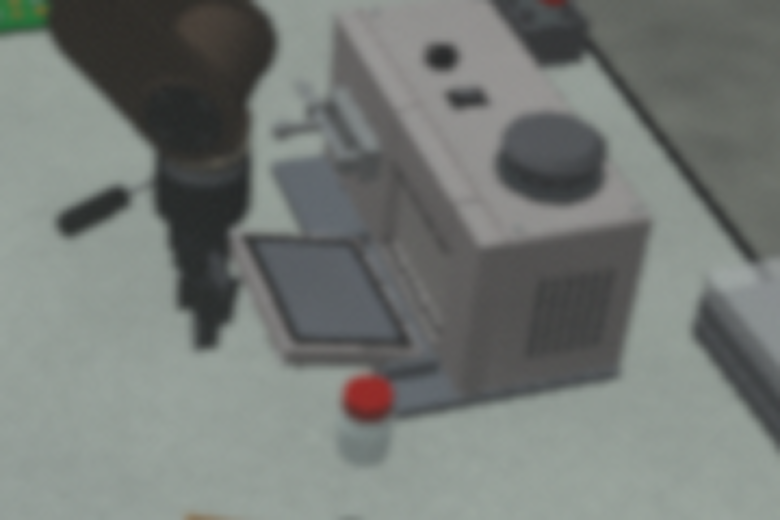

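The fingers (200,340) stand in front of the free edge (260,300). Now I push in gently.

```bash
python3 -m inch '[[0.5,-0.01,0.003,0,0],[0.5,-0.018,0.003,0,0],[0.5,-0.022,0.003,0,0],[0.5,-0.026,0.003,0,0],[0.5,-0.03,0.003,0,0]]'
python3 -m inch '[[0.5,-0.003,0,0,0],[0.5,-0.006,0,0,0],[0.5,-0.006,0,0,0]]'
python3 -m inch '[[0.5,-0.003,0,0,0],[0.5,-0.006,0,0,0],[0.5,-0.006,0,0,0]]'
```

```text
time: 4.53
eef_pos: [0.492, -0.1451, 0.0256]
tcp_rot: [-0.013, 1.0, -0.0, -0.0]
contact_force: [-3.9, -1.0, 3.2]
opening: 0.497
finger_force: 1.8
time: 4.78
eef_pos: [0.4977, -0.1449, 0.0245]
tcp_rot: [-0.013, 1.0, -0.0, 0.0]
contact_force: [-0.9, -0.8, 1.4]
opening: 0.501
finger_force: 0.6
time: 5.03
eef_pos: [0.5039, -0.1448, 0.0243]
tcp_rot: [-0.013, 1.0, -0.0, 0.0]
contact_force: [-1.7, -0.2, 0.8]
opening: 0.497
finger_force: 0.6
```

```bash
python3 -m inch '[[0.5,-0.003,0,0,0],[0.5,-0.006,0,0,0],[0.5,-0.006,0,0,0]]'
python3 -m inch '[[0.5,-0.003,0,0,0],[0.5,-0.005,0,0,0],[0.5,-0.005,0,0,0]]'
python3 - <<'E'
from h import *
s=ctrl.get_state();print(s["contact_force"],s["eef_pos"])
c=ctrl.read_camera("side");a=c["pixels"][150:270,220:400,::-1]
c=ctrl.read_camera("top");b=c["pixels"][120:210,230:365,::-1]
for q in("staple","cover","seat"):
  r=ctrl.tip_of(q,c); print(q,r[0]["score"],w(c,r[0]["at"]))
cv2.imwrite("pics/s2.png",np.hstack([cv2.resize(a,(450,300),interpolation=2),cv2.resize(b,(450,300),interpolation=2)])[:,:800])
E
```

```text
time: 5.28
eef_pos: [0.5052, -0.1446, 0.024]
tcp_rot: [-0.014, 1.0, 0.001, -0.007]
contact_force: [-16.7, -4.0, 11.8]
opening: 0.5
finger_force: 8.6
time: 5.53
eef_pos: [0.5053, -0.1445, 0.0239]
tcp_rot: [-0.015, 1.0, 0.002, -0.013]
contact_force: [-32.7, -5.1, 24.9]
opening: 0.498
finger_force: 16.7
[-32.71629431  -5.08405864  24.88221825] [ 0.50534094 -0.14452252  0.0238805 ]
staple 0.87 [ 0.47781239 -0.06705166  0.36539112]
cover 0.71 [ 0.6318754  -0.14924365  0.02780811]
seat 0.69 [ 0.55427862 -0.12658676  0.29107336]
```

View pics/s2.png

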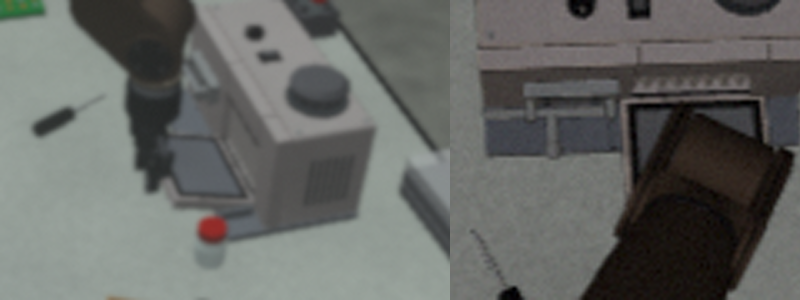

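The cover is now seated against the face (right crop, panel at 690,130), and the finger contact has high friction. Next I follow the arc upward, keeping a forward bias.

```bash
python3 -m inch '[[0.5,0.003,0,-0.003,0],[0.5,0.003,0,-0.007,0],[0.5,0.002,0,-0.011,0],[0.5,0.001,0,-0.015,0],[0.5,0,0,-0.019,0]]'
python3 - <<'E'
from h import *
s=ctrl.get_state();print(s["contact_force"],s["eef_pos"])
c=ctrl.read_camera("side");a=c["pixels"][150:270,220:400,::-1]
cv2.imwrite("pics/s3.png",cv2.resize(a,(600,400),interpolation=2))
E
```

```text
time: 6.2
eef_pos: [0.5087, -0.1444, 0.0409]
tcp_rot: [-0.014, 1.0, 0.001, -0.007]
contact_force: [-13.8, -5.5, 2.4]
opening: 0.501
finger_force: 7.2
[-13.81390948  -5.5489423    2.42386812] [ 0.50870168 -0.14436569  0.04093728]
```

View pics/s3.png

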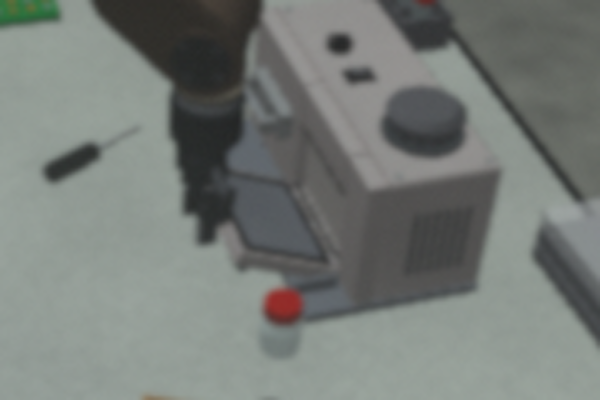

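The panel is rising with the finger (edge at 235,240, steeper than before). Continuing.

```bash
python3 -m inch '[[0.5,-0.002,0,-0.005,0],[0.5,-0.003,0,-0.009,0],[0.5,-0.006,0,-0.014,0],[0.5,-0.008,0,-0.018,0],[0.5,-0.011,0,-0.022,0]]'
python3 -m inch '[[0.5,-0.003,0,-0.004,0],[0.5,-0.006,0,-0.008,0],[0.5,-0.008,0,-0.011,0]]'
python3 - <<'E'
from h import *
c=ctrl.read_camera("side");a=c["pixels"][150:270,220:400,::-1]
cv2.imwrite("pics/s4.png",cv2.resize(a,(600,400),interpolation=2))
E
```

```text
time: 6.67
eef_pos: [0.518, -0.1441, 0.0633]
tcp_rot: [-0.014, 1.0, 0.001, -0.01]
contact_force: [-23.4, -3.9, 10.8]
opening: 0.497
finger_force: 12.0
time: 6.92
eef_pos: [0.5271, -0.1439, 0.0756]
tcp_rot: [-0.014, 1.0, 0.001, -0.009]
contact_force: [-22.1, -2.0, 14.0]
opening: 0.5
finger_force: 11.0
```

View pics/s4.png

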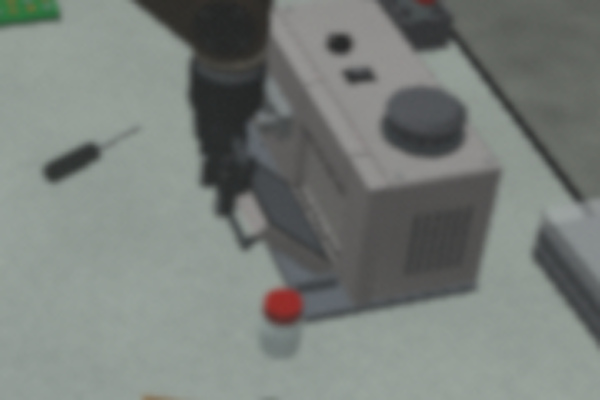

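At about 45° and tipping well (handle visible at 245,240). Continuing to upright.

```bash
python3 -m inch '[[0.5,-0.004,0,-0.005,0],[0.5,-0.008,0,-0.009,0],[0.5,-0.013,0,-0.014,0],[0.5,-0.018,0,-0.018,0],[0.5,-0.024,0,-0.022,0]]'
python3 -m inch '[[0.5,-0.005,0,-0.003,0],[0.5,-0.01,0,-0.006,0],[0.5,-0.015,0,-0.008,0],[0.5,-0.02,0,-0.01,0],[0.5,-0.025,0,-0.011,0]]'
python3 -m inch '[[0.5,-0.005,0,-0.001,0],[0.5,-0.01,0,-0.002,0],[0.5,-0.015,0,-0.002,0],[0.5,-0.02,0,-0.002,0],[0.5,-0.024,0,-0.002,0]]'
```

```text
time: 7.38
eef_pos: [0.5577, -0.1435, 0.0988]
tcp_rot: [-0.013, 1.0, -0.0, 0.0]
contact_force: [-2.5, 0.5, 1.8]
opening: 0.499
finger_force: 1.1
time: 7.8
eef_pos: [0.5832, -0.1425, 0.1093]
tcp_rot: [-0.013, 1.0, 0.0, 0.0]
contact_force: [-0.2, 0.8, -0.4]
opening: 0.498
finger_force: 0.1
time: 8.22
eef_pos: [0.6067, -0.142, 0.1112]
tcp_rot: [-0.013, 1.0, 0.0, -0.0]
contact_force: [-5.9, -1.1, 2.0]
opening: 0.502
finger_force: 4.5
```

```bash
python3 -m inch '[[0.5,-0.003,0,0,0],[0.5,-0.003,0,0,0]]'
python3 -m inch '[[0.5,0.02,0,0,0],[0.5,0.05,0,0,0],[0.5,0.09,0,-0.02,0],[0.5,0.12,0,-0.05,0]]'
python3 - <<'E'
from h import *
np.set_printoptions(precision=3,suppress=True)
c=ctrl.read_camera("side");a=c["pixels"][150:270,220:400,::-1]
d=ctrl.read_camera("top");b=d["pixels"][110:200,230:365,::-1]
for k in (c,d):
  for q in("staple","cover_handle","top_edge","bolt_knob"):
    r=ctrl.tip_of(q,k)
    if r: print(q,round(r[0]["score"],2),np.round(r[0]["at"]),w(k,r[0]["at"]))
cv2.imwrite("pics/s5.png",np.vstack([cv2.resize(a,(435,290),interpolation=2),cv2.resize(b,(435,290),interpolation=2)]))
E
```

```text
time: 8.38
eef_pos: [0.6066, -0.142, 0.1112]
tcp_rot: [-0.014, 1.0, 0.0, -0.005]
contact_force: [-9.7, -0.0, 5.1]
opening: 0.499
finger_force: 5.0
time: 8.72
eef_pos: [0.4879, -0.1435, 0.1551]
tcp_rot: [-0.013, 1.0, 0.002, -0.004]
contact_force: [0.9, 0.0, 1.0]
opening: 0.501
finger_force: 0.0
staple 0.75 [299. 193.] [ 0.598 -0.085  0.094]
cover_handle 0.95 [300. 204.] [ 0.582 -0.14   0.088]
top_edge 0.67 [317. 192.] [ 0.634 -0.157  0.144]
bolt_knob 0.6 [285. 179.] [ 0.567 -0.009  0.106]
staple 0.9 [287. 153.] [ 0.599 -0.092  0.11 ]
cover_handle 0.66 [310. 157.] [ 0.509 -0.126  0.446]
top_edge 0.8 [306. 142.] [ 0.631 -0.153  0.132]
bolt_knob 0.63 [261. 163.] [ 0.568 -0.006  0.104]
```

View pics/s5.png

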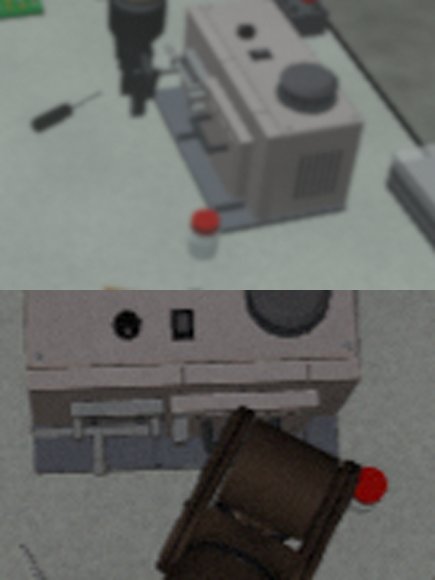

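The cover stands upright against the unit, with the staple at (0.599, -0.09, 0.10). I press lightly on the handle to seat it, then go over to the bolt.

```bash
python3 -m inch '[[0.5,-0.02,0,0.03,0],[0.5,-0.045,0,0.06,0],[0.5,-0.058,0,0.073,0],[0.5,-0.068,0,0.073,0]]'
python3 -m inch '[[0.5,-0.006,0,0,0],[0.5,-0.012,0,0,0],[0.5,-0.017,0,0,0],[0.5,-0.017,0,0,0]]'
```

```text
time: 9.55
eef_pos: [0.5583, -0.1418, 0.0805]
tcp_rot: [-0.013, 1.0, 0.002, -0.004]
contact_force: [-1.4, -0.2, -0.2]
opening: 0.5
finger_force: 0.0
time: 9.88
eef_pos: [0.5719, -0.143, 0.086]
tcp_rot: [-0.014, 1.0, 0.0, -0.008]
contact_force: [-15.8, -1.0, 6.8]
opening: 0.501
finger_force: 7.9
```

```bash
python3 -m inch '[[0.5,0.03,0,0,0],[0.7,0.06,0,0,0],[1,0.06,0,-0.04,0],[1,0.06,0.01,-0.08,0],[1,0.06,0.04,-0.11,0]]'
python3 -m inch '[[1,0,0.04,0,0],[1,0,0.08,0,0],[1,0,0.12,0,0],[1,0,0.16,0,0],[1,0,0.16,0,0]]'
python3 - <<'E'
from h import *
np.set_printoptions(precision=3,suppress=True)
s=ctrl.get_state();print(s["eef_pos"],s["opening"])
for n in("side","top"):
  k=ctrl.read_camera(n)
  for q in("bolt_knob","staple","top_edge"):
    r=ctrl.tip_of(q,k)
    if r: print(q,round(r[0]["score"],2),np.round(r[0]["at"]),w(k,r[0]["at"]))
E
```

```text
time: 10.3
eef_pos: [0.5164, -0.1073, 0.1996]
tcp_rot: [-0.011, 1.0, -0.002, 0.002]
contact_force: [2.3, 0.8, 1.5]
opening: 0.002
finger_force: 0.0
time: 10.72
eef_pos: [0.5115, 0.0606, 0.1975]
tcp_rot: [-0.016, 1.0, 0.001, 0.002]
contact_force: [-0.0, -0.7, 0.1]
opening: 0.001
finger_force: 0.0
[0.511 0.061 0.198] 0.0010914726190280773
bolt_knob 0.43 [286. 181.] [ 0.57  -0.006  0.091]
staple 0.6 [299. 193.] [ 0.596 -0.085  0.094]
top_edge 0.78 [313. 195.] [ 0.622 -0.151  0.131]
bolt_knob 0.63 [343. 172.] [ 0.545 -0.282  0.06 ]
staple 0.64 [287. 154.] [ 0.596 -0.093  0.11 ]
top_edge 0.83 [306. 143.] [ 0.628 -0.152  0.132]
```

```bash
python3 -m inch '[[1,-0.03,-0.005,0.02,0],[1,-0.056,-0.008,0.05,0],[1,-0.056,-0.008,0.085,0],[1,-0.056,-0.008,0.112,0],[1,-0.056,-0.008,0.112,0]]'
python3 -m inch '[[1,0,-0.01,0,0],[1,0,-0.02,0,0],[1,0,-0.03,0,0],[1,0,-0.036,0,0],[1,0,-0.042,0,0]]'
python3 -m inch '[[1,0,-0.006,0,0],[1,0,-0.012,0,0],[1,0,-0.018,0,0],[1,0,-0.022,0,0]]'
```

```text
time: 11.53
eef_pos: [0.5633, 0.0477, 0.0762]
tcp_rot: [-0.012, 1.0, 0.001, -0.007]
contact_force: [-2.0, 0.5, -1.1]
opening: 0.002
finger_force: 0.0
time: 11.95
eef_pos: [0.5708, 0.0055, 0.0858]
tcp_rot: [-0.012, 1.0, 0.0, 0.003]
contact_force: [2.0, 3.2, 1.9]
opening: -0.007
finger_force: 1.2
time: 12.28
eef_pos: [0.5699, -0.0161, 0.0836]
tcp_rot: [-0.013, 1.0, -0.0, 0.0]
contact_force: [0.3, 2.4, 1.3]
opening: 0.002
finger_force: 1.1
```

```bash
python3 -m inch '[[1,0,-0.005,0,0],[1,0,-0.01,0,0],[1,0,-0.01,0,0]]'
python3 -m inch '[[1,0,-0.004,0,0],[1,0,-0.008,0,0],[1,0,-0.008,0,0]]'
```

```text
time: 12.53
eef_pos: [0.5698, -0.0233, 0.0833]
tcp_rot: [-0.012, 1.0, 0.003, -0.0]
contact_force: [0.6, 10.9, 2.6]
opening: -0.002
finger_force: 5.3
time: 12.78
eef_pos: [0.5698, -0.0239, 0.0834]
tcp_rot: [-0.01, 1.0, 0.011, -0.0]
contact_force: [2.4, 32.1, 8.0]
opening: 0.006
finger_force: 16.2
```

A hard stop after about 41 mm of travel. I back off and check.

```bash
python3 -m inch '[[1,0,0.02,0,0],[1,0,0.05,0,0],[1,0.03,0.06,0,0],[1,0.07,0.06,-0.02,0],[1,0.09,0.06,-0.055,0]]'
python3 -m inch '[[1,0,0.04,-0.02,0],[1,0,0.08,-0.04,0],[1,0,0.12,-0.06,0],[1,0,0.16,-0.06,0],[1,0,0.16,-0.06,0]]'
python3 - <<'E'
from h import *
np.set_printoptions(precision=3,suppress=True)
c=ctrl.read_camera("side");a=c["pixels"][150:250,230:380,::-1]
d=ctrl.read_camera("top");b=d["pixels"][110:200,230:365,::-1]
for k in (c,d):
  for q in("staple","cover_handle","top_edge","bolt_knob"):
    r=ctrl.tip_of(q,k)
    if r: print(q,round(r[0]["score"],2),np.round(r[0]["at"]),w(k,r[0]["at"]))
for q in("jar","screwdriver"): print(q,w(d,ctrl.tip_of(q,d)[0]["at"]))
cv2.imwrite("pics/s6.png",np.vstack([cv2.resize(a,(435,290),interpolation=2),cv2.resize(b,(435,290),interpolation=2)]))
E
```

```text
time: 13.2
eef_pos: [0.4719, 0.0253, 0.1311]
tcp_rot: [-0.014, 1.0, 0.001, -0.008]
contact_force: [0.2, -0.6, -0.9]
opening: 0.001
finger_force: 0.0
time: 13.62
eef_pos: [0.4752, 0.1882, 0.1992]
tcp_rot: [-0.015, 1.0, 0.001, 0.002]
contact_force: [0.5, -0.4, 0.5]
opening: -0.001
finger_force: 0.0
staple 0.83 [299. 194.] [ 0.595 -0.09   0.092]
cover_handle 0.68 [300. 205.] [ 0.611 -0.075  0.026]
top_edge 0.95 [314. 195.] [ 0.627 -0.154  0.131]
bolt_knob 0.55 [290. 185.] [ 0.573 -0.046  0.104]
staple 0.75 [135. 216.] [0.406 0.424 0.014]
top_edge 0.67 [307. 144.] [ 0.625 -0.156  0.131]
bolt_knob 0.43 [271. 165.] [ 0.581 -0.041  0.017]
jar [ 0.539 -0.281  0.059]
screwdriver [0.44  0.047 0.013]
```

View pics/s6.png

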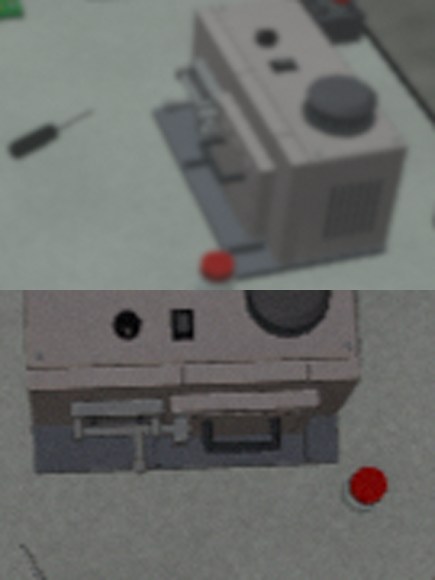

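The bolt bar now runs into the staple (lower crop ~165-185,430), with the knob at (140,468). The cover is upright and the jar and screwdriver have not moved.

```bash
python3 -c "
from plant import ctrl
print(ctrl.sign_off())"
```

```text
the job is handed in; nothing more can be done
None
```

The cover stands upright and flat against the unit, and the bolt is pushed through the staple to a hard stop after about 41 mm; the jar and screwdriver did not move, the other bystanders were not re-measured, and the job is handed in.

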